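# Two turns of the seed meter

### The arm

A 6-joint arm with a two-finger parallel gripper is mounted at the origin on the work surface. World frame = base frame: x ahead of the robot, y to its left, z up, the work surface at z = 0. Lengths are in mm, angles in degrees, forces in N, time in s.
With the tool pointing down it reaches from about 300 to 850 mm from the base axis. Payload 4.2 kg.
Tool frame: the origin (TCP) lies midway between the tips of the shut fingers; the grasp point (between the pads) lies 19 mm behind it; y points along the fingers, z is the direction in which the jaws open and shut, and the axes are right-handed (so a half turn about y gives the same grasp; the last joint's range is limited). The gripper opens to 91 mm and grips with 3 to 60 N. Pads are 32 mm wide; open, the fingers measure 118 mm over their backs; the gripper's body (76 mm by 178 mm) begins 60 mm behind the grasp point.
Start: joints at [65.546, 18.312, 89.639, -0, 72.044, -1.146], TCP at [227.516, 528.091, 213.976] pointing down, gripper open.
Joint ranges: [-177.97, 177.97], [-48.28, 115.42], [12.27, 149.76], [-77.06, 257.06], [2.81, 150.46], [-146.56, 146.56]. Speed limits (degrees/s): [147.25, 147.25, 180, 180, 180, 180].

### API

Orientations are given as [roll, pitch, yaw] about the fixed x, y, z axes, in that order (R = Rz(yaw) Ry(pitch) Rx(roll)).
In Python, from workcell import env gives the robot as it stands.
- The arm moves only by the shell command python3 -m handwheel 'ROWS' [FORCE]. ROWS is JSON, a list of rows, each a list of 3 entries, a list of its own where there are three numbers: the opening, from 0 (shut) to 1 (fully open), then the shift along the tool's x, y, z in mm, then the turn, a rotation vector about the tool's x, y, z in degrees. A call has exactly 10 rows; each row shifts and turns the commanded pose from where the row before left it, along the tool's axes as they then stand; what a row does not reach is not made up. A row lasts 1/12 s, in which the tool goes at most 41.7 mm and 7.16 degrees, less where a joint would pass 70% of its speed; a pose out of reach is approached as far as the arm can. A call is refused whole if a number of a shift passes 41.7 or a number of a turn 7.16, either way. A call with a gripper value outside its range is refused whole. The fingers move at their own pace and stop on an object; FORCE is the grip in N (left out, the last holds). Time passes only in rows, so rows that do not move let the fingers close, or fill a call up. It gives the time, the measured TCP pose, the force and the opening at its end, in the units of the state.
- env.state(): the state, without advancing time (a new reading comes with each control period).
- env.grab_frame(name): name is "side" or "top" or "wrist"; returns the picture (400x640x3 uint8, red, green, blue); there is no depth.
- env.camera_info(name): a dict with "fx", "fy", "cx", "cy" (pixels), "camera_from_world" (4x4, takes a point from world to camera coordinates); the wrist camera has in their place "mount" (4x4, takes a point from camera to tool coordinates, whose origin is the TCP and whose axes are the tool frame's). Camera axes: x right, y down, z forward; pixel columns grow to the right and rows downward; lengths in mm; the calibration is good to about 2 mm. The wrist camera is an equidistant fisheye: a pixel r from the principal point sees the ray r / f radians off the axis. A picture is of the moment at which its call begins: read the wrist's pose just before it. camera_info takes no time and is no camera call.
- env.job_done(): hands the job in, once; it reports no verdict.
Trained networks look in the newest picture that a camera, given by its name, has taken for a name from the list of things; names that differ only in an ending like _2 or _b are one class to them, and where a whole thing is asked for, a point or a joint stands for the part that bears it (a point fixed in the world has none). Each returns a list of dicts, best first, with "p" (0 to 1); they miss things now and then, are a little off and sometimes report something else, mostly with a low value. They report only what shows in the picture. A call takes as long as a camera call.
- env.masks_of(camera, label): "region" (400x640 bool, what is visible of it) and "location" ([column, row] in pixels, amid what is visible of it).
The state is a dict: "time_s": time; "qpos": joint angles; "qvel": joint speeds; "effort": joint torques, N m; "ee_pos": TCP position; "ee_rot": TCP orientation; "force": force on the tool from outside, world axes, zero at the start; "torque": the same for the moment, N m; "gripper_width": finger opening in mm.
Only numpy, scipy, OpenCV 4.12 (cv2) and the standard library are available. Lean on these libraries where they do the work, as an engineer would, in place of code of your own. Each camera call takes 0.05 s, during which the arm holds its last target.

### The job

Of the two hand-cranked meters on the potting bench, run the one with the round funnel hopper: give its crank exactly two full turns clockwise, seen from above, so that the handle ends where it started, then let go. Leave the crank of the meter with the long rectangular trough where it is.

Things in the scene. Friction and masses are not known exactly. Their poses are not given: they have to be found in the camera images.
- seed_meter: The meter to run, fixed to the bench: bare-metal housing 130 x 130 mm, 66 mm high, 150 mm square foot, with a round funnel hopper (rim 128 mm across, 84 mm above the bench, centred 135 mm from the crank axis along body +x). Origin on the bench under the housing's centre; the crank's upright axis passes through it (body z, up). Yaw varies.
- seed_knob (a point): Middle of the round upright wooden grip of the seed meter's crank, 122 mm above the bench. Grip: 24 mm across, from 94 to 144 mm up (steel pin end 150 mm up). It spins freely on its pin, so it can be pinched from above and carried round a level circle of 55 mm radius without turning the gripper. Crank arm below: top 90 mm up; nothing else near the circle is higher than that.
- seed_crank (a joint): Angle of the seed meter's crank in rad, growing clockwise seen from above and counting whole turns. Starts anywhere from -1.5 to 1.5; at 0 the handle is on the side away from the hopper (body -x). Light friction (about 2 N at the grip), stays where it is left, no end stop or click within several turns.
- trough_knob (a point): Middle of the same kind of grip on the other meter, a bystander: same housing and crank, but with a long rectangular trough hopper (75 x 180 mm). Not to be turned.

How it is judged (in metres and radians):
At the end, for the whole second after the job is handed in: The seed meter's crank has been turned two whole turns clockwise (neither one nor three), its handle is within 20 mm (about 20 degrees) of where it started and at rest, and the trough meter's handle is within 20 mm of where it was (value of joint seed_crank between 10.6 and 14.55 rad and distance of each of seed_knob, trough_knob from where it was at the start of the episode below 0.02 m and velocity of joint seed_crank between -0.1 and 0.1 rad/s); the robot touches nothing.
It fails at once if the seed meter's crank is turned well past two turns (crank angle above 14.7 rad) (value of joint seed_crank above 14.7 rad).
It fails at once if the seed meter's crank is turned well backwards (crank angle below -2.2 rad) (value of joint seed_crank below -2.2 rad).
It fails at once if the trough meter's crank is turned (its handle moved over 30 mm) (distance of trough_knob from where it was at the start of the episode above 0.03 m).
It also fails if it takes over 58 s, if anything falls off the work surface, if the arm or the gripper's body presses on something with over 40 N, if the wrist force passes 120 N, or if a joint passes its speed limit or range.

## Working session

There is one attempt and no reset: what is moved stays moved. The work goes in short steps, Python scripts to look and compute and a shell command to move; the robot and the scene stay as the last step left them, time stands still between calls to the robot, and variables do not carry over. Pictures are saved under pics/ and viewed, and the job is handed in when it is done.

```bash
mkdir -p pics; ls; python3 - <<'E'
from workcell import env
import cv2,numpy as np
print(env.state())
for c in ("top","side"):
    im=env.grab_frame(c); cv2.imwrite(f"pics/{c}1.png",im[:,:,::-1])
    for l in ("seed_knob","trough_knob","seed_meter"):
        for d in env.masks_of(c,l): print(c,l,round(d['p'],2),d['location'],d['region'].sum())
    i=env.camera_info(c);print(i)
E
```

```text
pics
{'time_s': 0.0, 'qpos': array([ 6.55475719e+01,  1.83500211e+01,  8.97067787e+01, -1.54000514e-03,
        7.20422599e+01, -1.14516080e+00]), 'qvel': array([-0.07106824, -0.1679059 , -0.05181619, -0.02911643,  0.07340064,
       -0.03854785]), 'effort': array([ 4.55324707e-04, -4.12464416e+01, -2.31979984e+01,  7.26646115e-02,
        4.56305640e-02, -1.52197899e-04]), 'ee_pos': array([227.29780212, 527.6201541 , 213.13398462]), 'ee_rot': array([-9.00990692e+01,  5.15889592e-04, -2.33067916e+01]), 'force': array([ 0.82077628, -0.27170993,  0.05916993]), 'torque': array([ 0.0322287 , -0.02094673,  0.03071692]), 'gripper_width': 90.90974285084057}
top seed_knob 0.8 [201.9, 194.1] 497
top trough_knob 0.97 [400.8, 165.1] 451
top trough_knob 0.18 [204.9, 194.2] 543
top seed_meter 0.88 [225.6, 165.3] 7801
{'fx': 379.7481484556316, 'fy': 379.7481484556316, 'cx': 320.6098909288446, 'cy': 193.37940002179522, 'camera_from_world': array([[ 2.92412985e-02, -9.99412961e-01,  1.78516340e-02,
        -3.70701466e+01],
       [-9.96611179e-01, -3.05236965e-02, -7.63836498e-02,
         5.11077370e+02],
       [ 7.68837075e-02, -1.55575809e-02, -9.96918681e-01,
         8.43972307e+02],
       [ 0.00000000e+00,  0.00000000e+00,  0.00000000e+00,
         1.00000000e+00]])}
side trough_knob 0.57 [376.5, 258.2] 904
side seed_meter 0.55 [284.0, 182.6] 5575
{'fx': 414.1568689660397, 'fy': 414.1568689660397, 'cx': 323.27350664579313, 'cy': 204.2110439537813, 'camera_from_world': array([[ 8.81969960e-01, -4.71052167e-01,  1.54545995e-02,
        -4.86633163e+02],
       [-2.62233166e-01, -5.17708399e-01, -8.14378155e-01,
         2.27319431e+02],
       [ 3.91615571e-01,  7.14204361e-01, -5.80128757e-01,
         6.81198046e+02],
       [ 0.00000000e+00,  0.00000000e+00,  0.00000000e+00,
         1.00000000e+00]])}
```

View pics/top1.png

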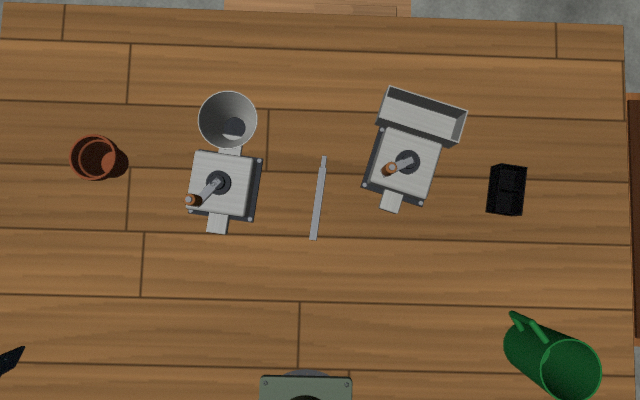

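View pics/side1.png

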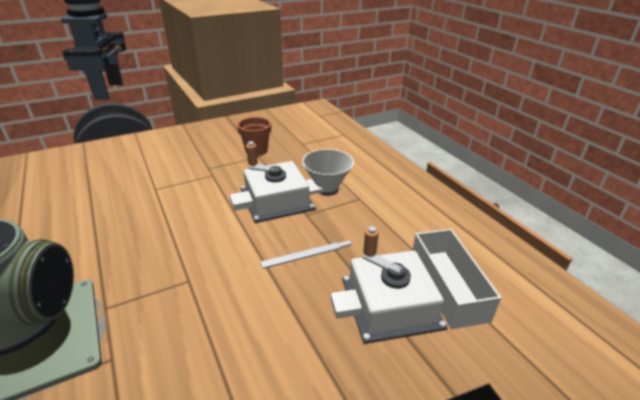

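Top view: the seed meter (funnel at 228,120) is on the left with its hub near (218,182) and its grip near (192,200). The trough meter is on the right with its grip near (390,169). In the side view the seed grip is near (252,153). I'll zoom in on it.

```bash
python3 - <<'E'
import cv2,numpy as np
a=cv2.imread("pics/top1.png")[80:240,170:290]; b=cv2.imread("pics/side1.png")[130:220,225:345]
cv2.imwrite("pics/z1.png",np.hstack([cv2.resize(a,(450,600),interpolation=cv2.INTER_CUBIC),cv2.copyMakeBorder(cv2.resize(b,(350,262),interpolation=cv2.INTER_CUBIC),0,338,0,0,cv2.BORDER_CONSTANT)]))
E
```

```text
(no output)
```

View pics/z1.png

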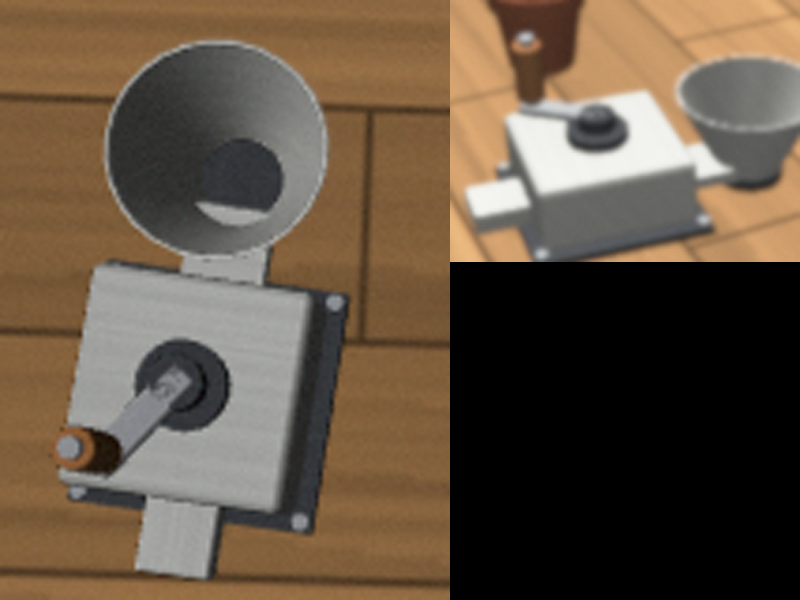

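```bash
cat >h.py <<'E'
from workcell import env
import numpy as np
def ray(c,u,v):
    i=env.camera_info(c);T=i['camera_from_world'];R=T[:3,:3]
    o=-R.T@T[:3,3]; d=R.T@np.array([(u-i['cx'])/i['fx'],(v-i['cy'])/i['fy'],1]); return o,d
def at(c,u,v,z):
    o,d=ray(c,u,v); return o+d*(z-o[2])/d[2]
E
python3 - <<'E'
from h import *
np.set_printoptions(precision=1,suppress=True)
t=lambda x,y,z: at("top",170+(x+.5)/3.75-.5,80+(y+.5)/3.75-.5,z)
pin=t(70,447,150); print("pin",pin, at("side",250.7,143,150))
rim=t(217,148,84)
c=(t(97,265,66)+t(278,512,66))/2; print("c",c,"hub90",t(178,382,90),"rim",rim)
print(np.hypot(*(pin-c)[:2]),np.hypot(*(rim-c)[:2]))
bx=np.arctan2(*(rim-c)[[1,0]]); k=np.arctan2(*(pin-c)[[1,0]]);print(np.degrees([bx,k]))
print("crank cw from -x", np.degrees((bx+np.pi-k+np.pi)%(2*np.pi)-np.pi))
print("ctr->",np.hypot(*c[:2]))
o,d=ray("top",188.7,199.2);o2,d2=ray("side",250.7,143)
s=np.linalg.lstsq(np.c_[d,-d2],o2-o,rcond=None)[0];print(o+d*s[0],o2+d2*s[1])
E
```

```text
pin [483.7 233.5 150. ] [483.2 228.7 150. ]
c [524.  196.6  66. ] hub90 [524.8 195.8  90. ] rim [659.4 182.   84. ]
54.63477584242488 136.21862306442122
[ -6.2 137.5]
crank cw from -x 36.265211762228816
ctr-> 559.6690066441249
[483.1 233.4 147.8] [484.5 233.  147.7]
```

Triangulation agrees with the given sizes: radius 54.6 mm (should be 55), funnel offset 136 mm (should be 135), pin height 148 mm (should be 150). So the crank centre is about (524.3, 196.4) and the grip about (484, 233.4). I'm moving above the grip and keeping the orientation fixed.

```bash
python3 -m handwheel '[[1,[35.2,0,-16.9],[0,0,0]],[1,[35.2,0,-16.9],[0,0,0]],[1,[35.2,0,-16.9],[0,0,0]],[1,[35.2,0,-16.9],[0,0,0]],[1,[35.2,0,-16.9],[0,0,0]],[1,[35.2,0,-16.9],[0,0,0]],[1,[35.2,0,-16.9],[0,0,0]],[1,[35.2,0,-16.9],[0,0,0]],[1,[35.2,0,-16.9],[0,0,0]],[1,[35.2,0,-16.9],[0,0,0]]]' 15
python3 -m handwheel '[[1,[0,5,0],[0,0,0]],[1,[0,5,0],[0,0,0]],[1,[0,5,0],[0,0,0]],[1,[0,5,0],[0,0,0]],[1,[0,5,0],[0,0,0]],[1,[0,5,0],[0,0,0]],[1,[0,5,0],[0,0,0]],[1,[0,5,0],[0,0,0]],[1,[0,0,0],[0,0,0]],[1,[0,0,0],[0,0,0]]]'
python3 - <<'E'
from h import *
import cv2
s=env.state();print(s['ee_pos'],s['ee_rot'],s['force'],s['time_s'])
cv2.imwrite("pics/w1.png",env.grab_frame("wrist")[:,:,::-1]);cv2.imwrite("pics/s2.png",env.grab_frame("side")[:,:,::-1])
for d in env.masks_of("wrist","seed_knob"): print(d['p'],d['location'])
from scipy.spatial.transform import Rotation as Ro
i=env.camera_info("wrist");M=i['mount'];T=np.eye(4);T[:3,:3]=Ro.from_euler('xyz',s['ee_rot'],degrees=True).as_matrix();T[:3,3]=s['ee_pos']
np.save("T1.npy",T@M)
for p in ([484,233.4,150],):
    q=np.linalg.inv(T@M)@np.r_[p,1];th=np.arctan2(np.hypot(q[0],q[1]),q[2]);ph=np.arctan2(q[1],q[0]);print(i['cx']+i['fx']*th*np.cos(ph),i['cy']+i['fy']*th*np.sin(ph))
E
```

```text
time_s: 1.23
ee_pos: [484.9, 231.9, 214.2]
ee_rot: [-90.0, -0.0, -23.3]
force: [0.8, -0.2, 0.1]
gripper_width: 91.2
time_s: 2.07
ee_pos: [483.7, 233.7, 173.7]
ee_rot: [-90.0, 0.0, -23.3]
force: [-0.1, 0.2, -0.5]
gripper_width: 91.4
[483.69078245 233.72958782 173.65008703] [-9.00218386e+01  2.38816486e-02 -2.32878735e+01] [-0.07039487  0.22961058 -0.47849651] 2.0667
0.65 [319.4, 231.4]
321.0300371069237 234.8895561348826
```

View pics/w1.png

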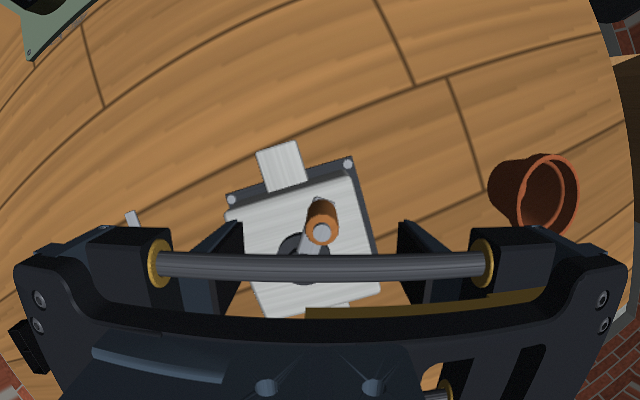

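View pics/s2.png

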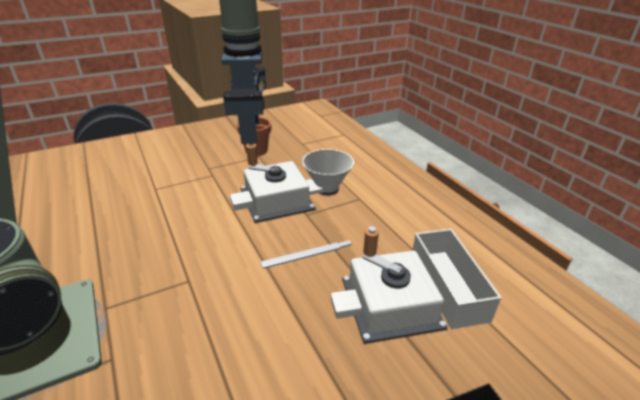

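In the wrist view the grip sits centred between the fingers, with the pin end at (321,232) against a predicted (321,235). Next I descend about 66 mm and close.

```bash
python3 -m handwheel '[[0.6,[0,9.5,0],[0,0,0]],[0.6,[0,9.5,0],[0,0,0]],[0.6,[0,9.5,0],[0,0,0]],[0.6,[0,9.5,0],[0,0,0]],[0.6,[0,9.5,0],[0,0,0]],[0.6,[0,9.5,0],[0,0,0]],[0.6,[0,9.5,0],[0,0,0]],[0.6,[0,0,0],[0,0,0]],[0.6,[0,0,0],[0,0,0]],[0.6,[0,0,0],[0,0,0]]]' 15
python3 -m handwheel '[[0,[0,0,0],[0,0,0]],[0,[0,0,0],[0,0,0]],[0,[0,0,0],[0,0,0]],[0,[0,0,0],[0,0,0]],[0,[0,0,0],[0,0,0]],[0,[0,0,0],[0,0,0]],[0,[0,0,0],[0,0,0]],[0,[0,0,0],[0,0,0]],[0,[0,0,0],[0,0,0]],[0,[0,0,0],[0,0,0]]]' 15
python3 - <<'E'
from h import *
s=env.state();p=s['ee_pos'];print(p,s['force'],s['gripper_width'])
yaw=np.radians(-23.3);ex=np.array([np.cos(yaw),np.sin(yaw)]);ez=np.array([-np.sin(yaw),np.cos(yaw)])
a=np.radians(137.4)-np.radians(12)*np.arange(31)
P=54.8*np.c_[np.cos(a),np.sin(a)];D=np.diff(P,axis=0)
for k,d in enumerate(D): print(k,round(d@ex,1),round(d@ez,1))
E
```

```text
time_s: 3.05
ee_pos: [484.2, 233.7, 107.7]
ee_rot: [-90.0, -0.0, -23.3]
force: [-0.3, 0.4, 0.4]
gripper_width: 55.2
time_s: 3.88
ee_pos: [484.1, 233.8, 107.7]
ee_rot: [-90.0, -0.0, -23.3]
force: [0.6, 1.1, 1.8]
gripper_width: 23.9
[484.11086745 233.83628778 107.70438593] [0.64381055 1.13473537 1.80816567] 23.88311859448641
0 4.9 10.4
1 6.9 9.1
2 8.7 7.5
3 10.0 5.5
4 11.0 3.3
5 11.4 0.9
6 11.4 -1.5
7 10.8 -3.8
8 9.8 -6.0
9 8.3 -7.9
10 6.5 -9.4
11 4.4 -10.6
12 2.1 -11.3
13 -0.3 -11.5
14 -2.6 -11.1
15 -4.9 -10.4
16 -6.9 -9.1
17 -8.7 -7.5
18 -10.0 -5.5
19 -11.0 -3.3
20 -11.4 -0.9
21 -11.4 1.5
22 -10.8 3.8
23 -9.8 6.0
24 -8.3 7.9
25 -6.5 9.4
26 -4.4 10.6
27 -2.1 11.3
28 0.3 11.5
29 2.6 11.1
```

The fingers hold 23.9 mm, matching the 24 mm grip. I'll try 60° first and check the force.

```bash
python3 -m handwheel '[[0,[4.9,0,10.4],[0,0,0]],[0,[6.9,0,9.1],[0,0,0]],[0,[8.7,0,7.5],[0,0,0]],[0,[10,0,5.5],[0,0,0]],[0,[11,0,3.3],[0,0,0]],[0,[0,0,0],[0,0,0]],[0,[0,0,0],[0,0,0]],[0,[0,0,0],[0,0,0]],[0,[0,0,0],[0,0,0]],[0,[0,0,0],[0,0,0]]]'
python3 - <<'E'
from h import *
a=np.radians(77.4);print(np.array([524.3,196.4])+54.8*np.array([np.cos(a),np.sin(a)]))
E
```

```text
time_s: 4.72
ee_pos: [537.1, 251.6, 107.8]
ee_rot: [-89.8, -0.1, -23.3]
force: [2.5, 5.7, -0.9]
gripper_width: 23.4
[536.25424963 249.88023855]
```

The force is only 6 N, so I'll continue in 120° pieces.

```bash
python3 -m handwheel '[[0,[11.4,0,0.9],[0,0,0]],[0,[11.4,0,-1.5],[0,0,0]],[0,[10.8,0,-3.8],[0,0,0]],[0,[9.8,0,-6],[0,0,0]],[0,[8.3,0,-7.9],[0,0,0]],[0,[6.5,0,-9.4],[0,0,0]],[0,[4.4,0,-10.6],[0,0,0]],[0,[2.1,0,-11.3],[0,0,0]],[0,[0,0,0],[0,0,0]],[0,[0,0,0],[0,0,0]]]'
python3 - <<'E'
from h import *
a=np.radians(137.4-156);print(np.array([524.3,196.4])+54.8*np.array([np.cos(a),np.sin(a)]))
E
```

```text
time_s: 5.55
ee_pos: [576.5, 177.0, 107.8]
ee_rot: [-90.1, -0.2, -23.3]
force: [5.1, -2.9, 1.1]
gripper_width: 23.4
[576.23770887 178.92102985]
```

```bash
python3 -m handwheel '[[0,[-0.3,0,-11.5],[0,0,0]],[0,[-2.6,0,-11.1],[0,0,0]],[0,[-4.9,0,-10.4],[0,0,0]],[0,[-6.9,0,-9.1],[0,0,0]],[0,[-8.7,0,-7.5],[0,0,0]],[0,[-10,0,-5.5],[0,0,0]],[0,[-11,0,-3.3],[0,0,0]],[0,[-11.4,0,-0.9],[0,0,0]],[0,[-11.4,0,1.5],[0,0,0]],[0,[0,0,0],[0,0,0]]]'
python3 - <<'E'
from h import *
a=np.radians(137.4-22*12);print(np.array([524.3,196.4])+54.8*np.array([np.cos(a),np.sin(a)]))
E
```

```text
time_s: 6.38
ee_pos: [490.9, 155.1, 107.7]
ee_rot: [-89.7, -0.1, -23.3]
force: [4.3, 9.1, -2.9]
gripper_width: 23.8
[491.62687685 152.40560236]
```

```bash
python3 -m handwheel '[[0,[-10.8,0,3.8],[0,0,0]],[0,[-9.8,0,6],[0,0,0]],[0,[-8.3,0,7.9],[0,0,0]],[0,[-6.5,0,9.4],[0,0,0]],[0,[-4.4,0,10.6],[0,0,0]],[0,[-2.1,0,11.3],[0,0,0]],[0,[0.3,0,11.5],[0,0,0]],[0,[2.6,0,11.1],[0,0,0]],[0,[0,0,0],[0,0,0]],[0,[0,0,0],[0,0,0]]]'
python3 - <<'E'
from h import *
import cv2
s=env.state();print(s['ee_pos'],s['force'])
for c in("wrist","top","side"): cv2.imwrite(f"pics/{c}_t1.png",env.grab_frame(c)[:,:,::-1])
E
```

```text
time_s: 7.22
ee_pos: [483.8, 233.6, 107.7]
ee_rot: [-90.0, -0.0, -23.3]
force: [2.3, -0.5, 3.1]
gripper_width: 23.7
[483.84271966 233.641033   107.68592672] [ 2.29118104 -0.46292826  3.06709428]
```

View pics/wrist_t1.png

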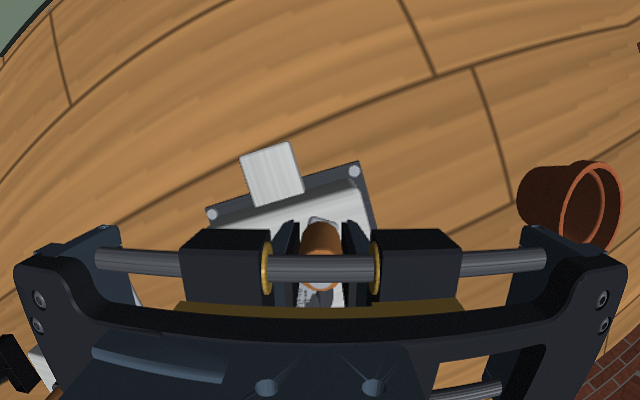

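View pics/side_t1.png

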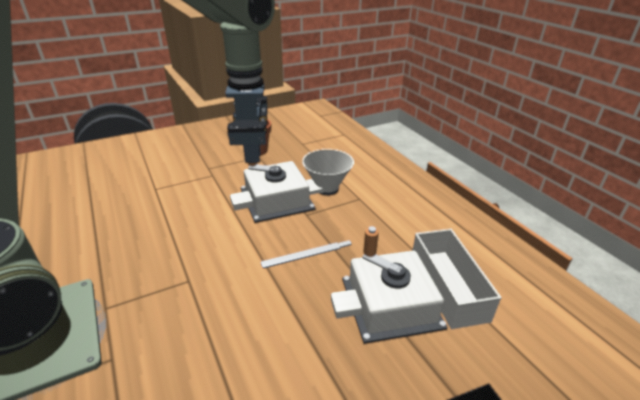

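One turn is done. The wrist view shows the grip still pinched at (321,240), the side view shows the arm back at its start direction, and the trough crank hasn't moved. I'll run the second turn the same way.

```bash
python3 -m handwheel '[[0,[4.9,0,10.4],[0,0,0]],[0,[6.9,0,9.1],[0,0,0]],[0,[8.7,0,7.5],[0,0,0]],[0,[10,0,5.5],[0,0,0]],[0,[11,0,3.3],[0,0,0]],[0,[11.4,0,0.9],[0,0,0]],[0,[11.4,0,-1.5],[0,0,0]],[0,[10.8,0,-3.8],[0,0,0]],[0,[9.8,0,-6],[0,0,0]],[0,[8.3,0,-7.9],[0,0,0]]]'
```

```text
time_s: 8.2
ee_pos: [578.1, 214.6, 107.7]
ee_rot: [-89.7, -0.1, -23.3]
force: [4.2, 5.8, 1.7]
gripper_width: 23.9
```

```bash
python3 -m handwheel '[[0,[6.5,0,-9.4],[0,0,0]],[0,[4.4,0,-10.6],[0,0,0]],[0,[2.1,0,-11.3],[0,0,0]],[0,[-0.3,0,-11.5],[0,0,0]],[0,[-2.6,0,-11.1],[0,0,0]],[0,[-4.9,0,-10.4],[0,0,0]],[0,[-6.9,0,-9.1],[0,0,0]],[0,[-8.7,0,-7.5],[0,0,0]],[0,[-10,0,-5.5],[0,0,0]],[0,[-11,0,-3.3],[0,0,0]]]'
```

```text
time_s: 9.03
ee_pos: [511.3, 144.6, 107.7]
ee_rot: [-89.7, 0.0, -23.4]
force: [5.4, 10.6, -0.4]
gripper_width: 23.8
```

```bash
python3 -m handwheel '[[0,[-11.4,0,-0.9],[0,0,0]],[0,[-11.4,0,1.5],[0,0,0]],[0,[-10.8,0,3.8],[0,0,0]],[0,[-9.8,0,6],[0,0,0]],[0,[-8.3,0,7.9],[0,0,0]],[0,[-6.5,0,9.4],[0,0,0]],[0,[-4.4,0,10.6],[0,0,0]],[0,[-2.1,0,11.3],[0,0,0]],[0,[0.3,0,11.5],[0,0,0]],[0,[2.6,0,11.1],[0,0,0]]]'
```

```text
time_s: 9.87
ee_pos: [482.4, 232.0, 107.6]
ee_rot: [-90.2, 0.0, -23.2]
force: [1.7, -5.0, 6.6]
gripper_width: 23.7
```

```bash
python3 -m handwheel '[[0,[0,0,0],[0,0,0]],[0,[0,0,0],[0,0,0]],[0,[0,0,0],[0,0,0]],[0.6,[0,0,0],[0,0,0]],[0.6,[0,0,0],[0,0,0]],[0.6,[0,0,0],[0,0,0]],[0.6,[0,0,0],[0,0,0]],[0.6,[0,0,0],[0,0,0]],[0.6,[0,0,0],[0,0,0]],[0.6,[0,0,0],[0,0,0]]]'
```

```text
time_s: 10.7
ee_pos: [483.7, 233.5, 107.3]
ee_rot: [-90.0, 0.0, -23.3]
force: [0.7, 0.3, -0.3]
gripper_width: 55.1
```

Released. Now I'll rise, move off, and check.

```bash
python3 -m handwheel '[[0.6,[0,-10,0],[0,0,0]],[0.6,[0,-12,0],[0,0,0]],[0.6,[0,-15,0],[0,0,0]],[0.6,[0,-15,0],[0,0,0]],[0.6,[0,-15,0],[0,0,0]],[0.6,[0,-15,0],[0,0,0]],[0.6,[0,-15,0],[0,0,0]],[0.6,[0,-10,0],[0,0,0]],[0.6,[-30,0,15],[0,0,0]],[0.6,[-30,0,15],[0,0,0]]]'
python3 -m handwheel '[[0.6,[-30,0,15],[0,0,0]],[0.6,[-30,0,15],[0,0,0]],[0.6,[-30,0,15],[0,0,0]],[0.6,[-30,0,15],[0,0,0]],[0.6,[-30,0,15],[0,0,0]],[0.6,[-30,0,15],[0,0,0]],[0.6,[-30,0,15],[0,0,0]],[0.6,[0,0,0],[0,0,0]],[0.6,[0,0,0],[0,0,0]],[0.6,[0,0,0],[0,0,0]]]'
python3 - <<'E'
from h import *
import cv2
f={}
for c in("top","side"):
    im=env.grab_frame(c)[:,:,::-1].copy();cv2.imwrite(f"pics/{c}_end.png",im)
    old=cv2.imread(f"pics/{c}1.png"); x0,y0=(170,80) if c=="top" else (225,130)
    for n,i in(("old",old),("new",im)):
        f[c+n]=cv2.resize(i[y0:y0+(160 if c=="top" else 90),x0:x0+120],None,fx=3,fy=3)
    # trough
    x,y,w,h=(355,80,120,140) if c=="top" else (330,215,170,125)
    print(c,"trough mean diff",cv2.absdiff(im,old)[y:y+h,x:x+w].mean())
r=[np.vstack([f["top"+n],f["side"+n]])[:600] for n in("old","new")]
cv2.imwrite("pics/cmp.png",np.hstack(r)[:600])
cv2.imwrite("pics/cmp.png",cv2.resize(np.hstack([np.vstack([f["top"+n],f["side"+n]]) for n in("old","new")]),(576,600)))
s=env.state();print(s['time_s'],s['force'],s['ee_pos'])
E
```

```text
time_s: 11.53
ee_pos: [441.3, 284.9, 215.7]
ee_rot: [-89.9, -0.1, -23.5]
force: [-0.9, 0.7, -0.6]
gripper_width: 54.7
time_s: 12.37
ee_pos: [289.5, 464.0, 214.5]
ee_rot: [-90.0, -0.0, -23.3]
force: [0.1, -0.5, 0.4]
gripper_width: 55.0
top trough mean diff 1.974404761904762
side trough mean diff 0.6817411764705882
12.4667 [ 0.65777675 -0.74690783 -0.37726036] [290.12374317 463.54174279 214.62597306]
```

View pics/cmp.png

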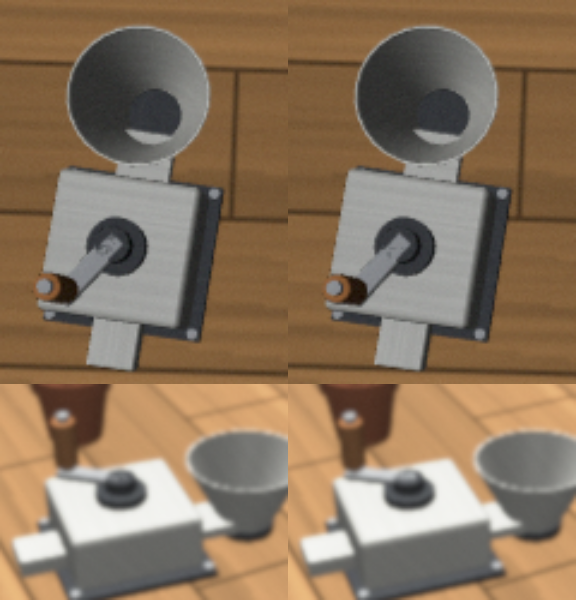

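View pics/top_end.png

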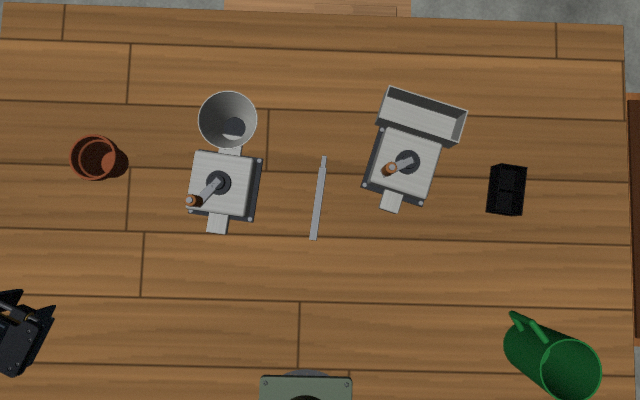

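The seed grip is back within about a pixel of its start (192,200), the trough grip is still at (390,169), and the arm is clear.

```bash
python3 -c "
from workcell import env
print(env.job_done())"
```

```text
the job is handed in; nothing more can be done
None
```

I gave the funnel meter's crank two full clockwise turns, let go, moved the arm clear and handed the job in at about 12.5 s. The hand-in reports no verdict.

- **Seed meter:** the grip was pinched at 15 N and stayed in the fingers throughout. In the top and side pictures taken afterwards, it is within about a pixel (1–2 mm) of where it started.
- **Turn count:** I couldn't read the crank angle directly, so two turns rests on the arm's path. It was commanded round the circle twice (720°). It measured back at the start after each turn, with the fingers still closed on the grip (23.7 mm).
- **Forces:** readings taken at the end of each move stayed under about 13 N.
- **Trough meter:** its crank shows no visible movement in either camera.

No checks failed or disagreed.

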